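# Fit the keyed arbor into the sander's drive pulley and hold it home

## Task

Fit the keyed arbor into the sander's drive pulley: take the arbor that has a key on its shaft out of the wooden rack (the plain one stays), start its lower end in the pulley's hub and turn it until the key slips into the keyway. Then push it right down until its flange has squeezed the wave spring on the hub flat. Finish while still gripping the arbor and pressing it down on the flat spring, for a workmate to tighten the grub screws, and leave the other things where they are.

Things in the scene. Friction and masses are not known exactly. Their poses are not given: they have to be found in the camera images.
- arbor_grip (a point): Keyed arbor (bare steel, about 0.38 kg, upright in a rack hole): point on its axis, half-way up the round upper shank to grip (22 mm diameter, 66 mm long, ends 33 mm above and below). Under the shank a round flange, 40 mm diameter, 8 mm thick (33 to 41 mm below). z up the axis, x towards the key's side, also marked by a 5 mm dark spot on top of the flange.
- arbor: The same arbor; origin at its foot, 89 mm below arbor_grip, same axes. Under the flange a journal, 20 mm diameter, 48 mm long, foot chamfered (4 mm long, to 15 mm diameter). A dark key, 6 mm wide with rounded ends, stands 4 mm out of one side from 22 to 42 mm above the foot; the lowest 22 mm are plain. In the rack the key sits just above the wood.
- hub_mouth (a point): Centre of the bore's mouth on the flat top of the pulley's hub (44 mm diameter, upright, top 75 mm above the bench); its axes are the housing's, not the pulley's. Oiled bore, 21.2 mm diameter, 65 mm deep; one keyway, 7.5 mm wide, reaching 16 mm from the axis, runs all down it. Off the keyway the key rests on the hub's top, arbor_grip then 67 mm above this point.
- housing: Open grey cast housing, 165 x 250 mm, 46 mm high, fixed on the bench; origin under its centre. In it the 110 mm V pulley with the hub, 45 mm along its y, and a small idler. The pulley turns about z only against 0.2 N m of drag, so it stays put while the arbor is turned lightly on it. Its pose is not given: the keyway is within 0.8 rad either side of the housing's +x; see or feel for it.
- spring (a joint): Squeeze of the wave spring, a dark ring on the hub's top around the bore, 30 mm inside, 40 mm outside diameter. 0: free, its top 5.5 mm above the hub's top. 0.004 (m): flat, 1.5 mm above, then solid. Pressed by the flange: 3 N to begin, 2 N per mm more, 11 N flat (arbor's weight 4 N included). When flat, arbor_grip is 42.5 mm above hub_mouth.
- rack: Low wooden block, 75 x 225 x 32 mm, fixed on the bench, origin under its centre, long side along its y; two holes of 22 mm diameter and 20 mm depth, 55 mm either side of the centre along y, in which the two arbors stand.
- plain_arbor: The other arbor in the rack, of the same form and size but without key and spot; to be left there. Origin at its foot.
- wrench: Open-ended steel wrench, 170 mm long, lying on the bench; a bystander. Origin under its middle.
- tub: Clear plastic tub, 150 x 210 mm, 65 mm high, open, empty; a bystander. Origin under its centre.
- grease_jar: White plastic jar with a black cap, 68 mm diameter, 60 mm high; a bystander. Origin under its centre.

How it is judged:
By the outcome, as a careful person would: the job done as asked, in the order asked, and still so for the second after the job is handed in, while the arm keeps its last pose, push and grip.
It also fails if it takes over 58 s, if anything falls off the work surface, if the arm or the gripper's body presses on something with over 40 N, if the wrist force passes 120 N, or if a joint passes its speed limit or range.

## Robot

A 7-joint arm with a two-finger parallel gripper is mounted at the origin on the work surface. World frame = base frame: x ahead of the robot, y to its left, z up, the work surface at z = 0. Lengths are in m, angles in rad, forces in N, time in s.
With the tool pointing down it reaches from about 0.425 to 0.925 m from the base axis. Payload 6.8 kg.
Tool frame: the origin (TCP) lies between the finger pads; the fingertips stand r.tip_reach ahead of it and the grasp point (between the pads) lies 11 mm behind it (r.tip_reach is the distance from the TCP to the fingertips, in m); z points along the fingers, y is the direction in which the jaws open and shut (so a half turn about z gives the same grasp; the last joint's range is limited). The gripper opens to 85 mm and grips with 20 to 120 N. Pads are 22 mm wide; open, the fingers measure 114 mm over their backs; the gripper's body (76 mm by 85 mm) begins 54 mm behind the grasp point. The pads swing forward as they close: fully open they stand 13 mm farther back than shut.
Start: joints at [1.154, 0.477, 0.022, 1.555, -0.011, 1.109, -0.083], TCP at [0.205, -0.643, 0.239] pointing down, gripper open.
Joint ranges: [-2.96, 2.96], [-0.34, 2.1], [-1.41, 1.46], [0.24, 2.44], [-1.37, 4.51], [0.17, 1.92], [-2.96, 2.96]. Speed limits (rad/s): [2.39, 2.39, 3.14, 3.14, 3.14, 3.14, 3.14].

## Interface

Orientations are given as a rotation vector (axis times angle).
In Python, from bench import r, eyes, spotter gives the robot as it stands.
- The arm moves only by the tool carry_out, never from a script. Its argument "series" is text: rows parted by semicolons, each of 5 numbers parted by spaces: the shift along the tool's x, y, z in cm, then the turn about the tool's z in rad, then the opening, from 0 (shut) to 1 (fully open). In form: x y z yaw gripper; .... A call has 1 to 8 rows; each row shifts and turns the commanded pose from where the row before left it, along the tool's axes as they then stand; what a row does not reach is not made up. A row lasts 1/8 s, in which the tool goes at most 62.5 mm and 10.7 degrees, less where a joint would pass 70% of its speed; a pose out of reach is approached as far as the arm can. A call with a gripper value outside its range is refused whole. The fingers move at their own pace and stop on an object; "grip_force" is the grip in N (left out, the last holds). Time passes only in rows, so rows that do not move let the fingers close. It gives the time, the measured TCP pose, the force and the opening at its end, in the units of the state.
- r.get_obs(): the state, without advancing time (a new reading comes with each control period).
- eyes.grab_frame(name): name is "side" or "top" or "wrist"; returns a dict with "color" (400x640x3 uint8, blue, green, red), "intrinsics" (3x3 intrinsics, pixels), "D" ([k1, k2, p1, p2, k3] as OpenCV has them; the pictures are not rectified), "R" (3x3) and "t" (3): a world point X has camera coordinates R X + t; the wrist camera has in their place "T_tool_cam" (4x4, takes a point from camera to tool coordinates, whose origin is the TCP and whose axes are the flange's). Camera axes: x right, y down, z forward; pixel columns grow to the right and rows downward; lengths in m; the calibration is good to about 2 mm. A picture is of the moment at which its call begins: read the wrist's pose just before it. There is no depth.
- r.hand_in(): hands the job in, once; it reports no verdict.
Trained networks look in a picture, given as the dict that the camera call returned (one of the last four; its "shot" number tells which), for a name from the list of things; names that differ only in an ending like _2 or _b are one class to them, and where a whole thing is asked for, a point or a joint stands for the part that bears it (a point fixed in the world has none). Each returns a list of dicts, best first, with "confidence" (0 to 1); they miss things now and then, are a little off and sometimes report something else, mostly with a low value. They report only what shows in the picture. A call takes as long as a camera call.
- spotter.search_frame(picture, query): "uv" ([column, row] in pixels, amid what is visible of it).
- spotter.trace(picture, query): "pixels" (400x640 bool, what is visible of it) and "uv" ([column, row] in pixels, amid what is visible of it).
- spotter.mark_of(picture, query): "uv" ([column, row] in pixels: a listed point, or the origin of a listed thing).
The state is a dict: "clock": time; "joints": joint angles; "qvel": joint speeds; "tau": joint torques, N m; "tcp_pos": TCP position; "orientation": TCP orientation; "contact_force": force on the tool from outside, world axes, zero at the start; "moment": the same for the moment, N m; "grip_width": finger opening in m.
Only numpy, scipy, OpenCV 4.12 (cv2) and the standard library are available. Lean on these libraries where they do the work, as an engineer would, in place of code of your own. Each camera call takes 0.05 s, during which the arm holds its last target.

## Working session

There is one attempt and no reset: what is moved stays moved. The work goes in short steps, Python scripts to look and compute and a tool call to move; the robot and the scene stay as the last step left them, time stands still between calls to the robot, and variables do not carry over. Pictures are saved under pics/ and viewed, and the job is handed in when it is done.

Besides the shell and the picture viewer there is one more tool, called after "Request:" as name(argument=value, ...) on one line, values as JSON. carry_out: Moves the arm, as the interface text tells. Its arguments: {"type":"object","properties":{"series":{"type":"string"},"grip_force":{"type":"number"}},"required":["series"]}

```bash
ls; mkdir -p pics
cat > h.py <<'E'
import numpy as np, cv2
from scipy.spatial.transform import Rotation as Ro
from bench import r, eyes, spotter
def st():
    o=r.get_obs()
    R=Ro.from_rotvec(o['orientation']).as_matrix()
    print('t',round(o['clock'],3),'p',np.round(o['tcp_pos'],4),'F',np.round(o['contact_force'],1),'M',np.round(o['moment'],2),'w',round(o['grip_width'],4))
    print('toolx',R[:,0].round(3),'z',R[:,2].round(3))
    return o,R
def cam(name):
    o=r.get_obs(); p=eyes.grab_frame(name)
    if name=='wrist':
        T=np.eye(4);T[:3,:3]=Ro.from_rotvec(o['orientation']).as_matrix();T[:3,3]=o['tcp_pos']
        C=np.linalg.inv(T@np.array(p['T_tool_cam'])); p['R']=C[:3,:3];p['t']=C[:3,3]
    return p
def ray(p,uv):
    n=cv2.undistortPoints(np.array([[uv]],float),np.array(p['intrinsics']),np.array(p['D']))[0,0]
    R=np.array(p['R']);t=np.array(p['t'])
    return -R.T@t, R.T@np.array([n[0],n[1],1.])
def atz(p,uv,z):
    c,d=ray(p,uv); return c+d*(z-c[2])/d[2]
def proj(p,X):
    return cv2.projectPoints(np.array(X,float).reshape(-1,3),cv2.Rodrigues(np.array(p['R']))[0],np.array(p['t']),np.array(p['intrinsics']),np.array(p['D']))[0][:,0]
def tri(l):
    A=np.zeros((3,3));b=np.zeros(3)
    for p,uv in l:
        c,d=ray(p,uv);d=d/np.linalg.norm(d);P=np.eye(3)-np.outer(d,d);A+=P;b+=P@c
    return np.linalg.solve(A,b)
E
cat > a.py <<'E'
from h import *
o,R=st(); print(r.tip_reach)
P={}
for n in ['side','top','wrist']:
    P[n]=cam(n); cv2.imwrite(f'pics/a_{n}.png',P[n]['color'])
    print(n,'cam',ray(P[n],(320,200))[0].round(3))
    for q in ['arbor_grip','arbor','hub_mouth','housing','rack','plain_arbor']:
        m=spotter.mark_of(P[n],q)
        print(n,q,[(np.round(x['uv'],1),round(x['confidence'],2)) for x in m[:3]])
E
python3 a.py
```

```text
pics
t 0.0 p [ 0.2049 -0.6425  0.2383] F [ 0.2  0.4 -0.7] M [ 0.01 -0.   -0.01] w 0.0853
toolx [ 0.953  0.304 -0.   ] z [-0.001  0.002 -1.   ]
0.008
side cam [0.486 0.735 0.89 ]
side arbor_grip [(array([358.1, 316.2]), 0.78), (array([278.9, 193.2]), 0.36)]
side arbor [(array([350.3, 336.1]), 0.97), (array([279.8, 191.6]), 0.68)]
side hub_mouth [(array([350.9, 171.8]), 0.6)]
side housing [(array([350.2, 177.2]), 0.63), (array([351.4, 170.4]), 0.42)]
side rack [(array([350.9, 315.2]), 0.93)]
side plain_arbor [(array([357. , 285.1]), 0.92)]
top cam [0.437 0.05  0.926]
top arbor_grip [(array([197.3, 233.3]), 0.66)]
top arbor [(array([206.8, 239.5]), 0.5)]
top hub_mouth [(array([387.2, 228.1]), 0.62)]
top housing [(array([399.5, 236.2]), 0.56)]
top rack [(array([233.2, 238.6]), 0.75)]
top plain_arbor [(array([260.3, 241.1]), 0.81)]
wrist cam [ 0.287 -0.618  0.374]
wrist arbor_grip []
wrist arbor []
wrist hub_mouth []
wrist housing []
wrist rack []
wrist plain_arbor []
```

View pics/a_side.png

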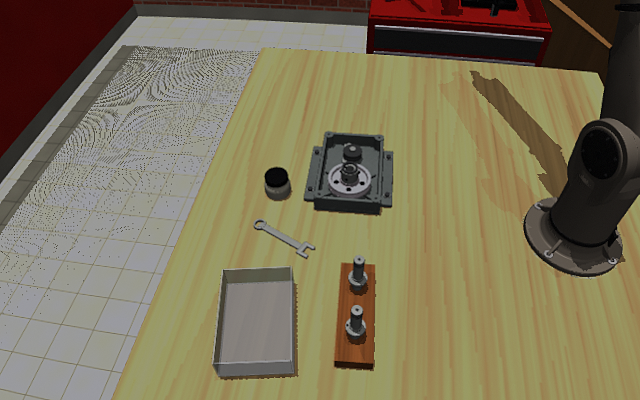

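View pics/a_top.png

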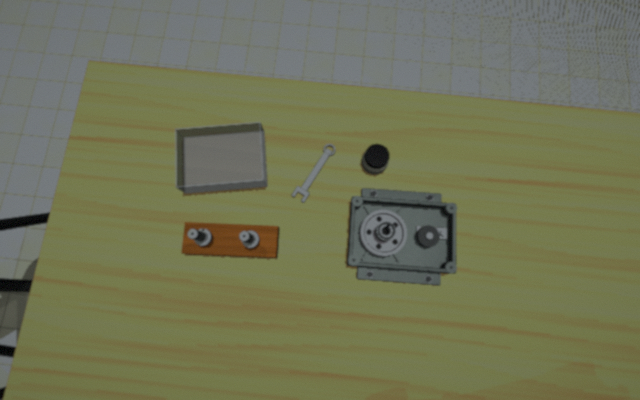

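The side view shows the two arbors in the rack at (358,275) and (356,320), and the hub at (350,172). In the top view the arbors are at (198,236) and (249,239), and the hub is at (386,231). The networks put the keyed arbor at the left in the top view, which is the near one in the side view.

```bash
cat > b.py <<'E'
from h import *
s=cam('side');t=cam('top')
for n,p,cs in (('s',s,[(356,310),(350,172)]),('t',t,[(225,238),(386,232)])):
    for i,c in enumerate(cs):
        im=p['color'][c[1]-50:c[1]+50,c[0]-65:c[0]+65]
        cv2.imwrite(f'pics/b_{n}{i}.png',cv2.resize(im,None,fx=6,fy=6,interpolation=cv2.INTER_CUBIC))
q=lambda p,n:spotter.mark_of(p,n)[0]['uv']
for n in ['arbor_grip','arbor','hub_mouth','housing','rack','plain_arbor']:
    a,b=q(s,n),q(t,n); X=tri([(s,a),(t,b)])
    print(n,X.round(4),'err',(proj(s,X)[0]-a).round(1),(proj(t,X)[0]-b).round(1))
E
python3 b.py
```

```text
arbor_grip [0.4934 0.336  0.1006] err [-1.5 -0.3] [-0.3  1.3]
arbor [ 0.5016  0.2947 -0.0772] err [-0.8 -0.2] [-0.1  0.7]
hub_mouth [ 0.556  -0.0837  0.073 ] err [-2.3 -0.6] [-0.5  2.6]
housing [ 5.514e-01 -1.320e-01 -1.000e-04] err [-1.7 -0.4] [-0.3  1.9]
rack [ 0.4982  0.2766 -0.0018] err [2.  0.4] [ 0.3 -1.7]
plain_arbor [0.5024 0.2182 0.0102] err [0.1 0. ] [ 0.  -0.1]
```

View crops.

View pics/b_s0.png

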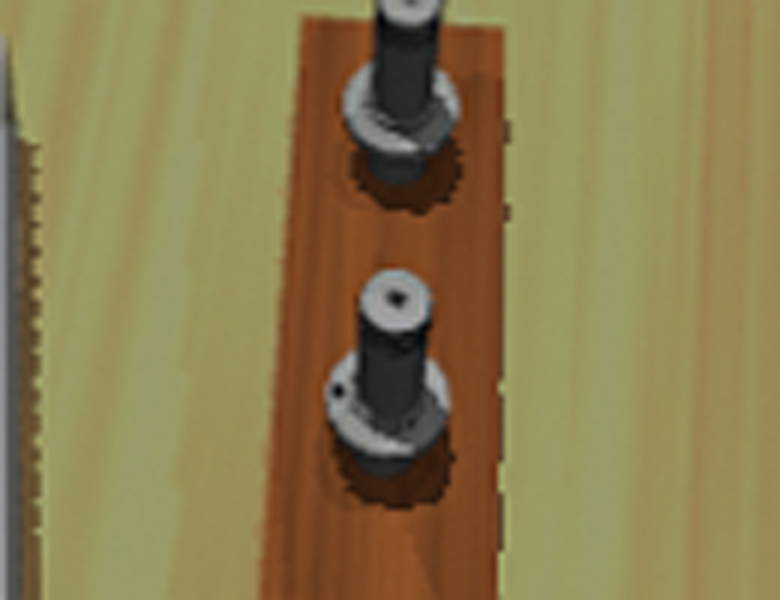

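View pics/b_s1.png

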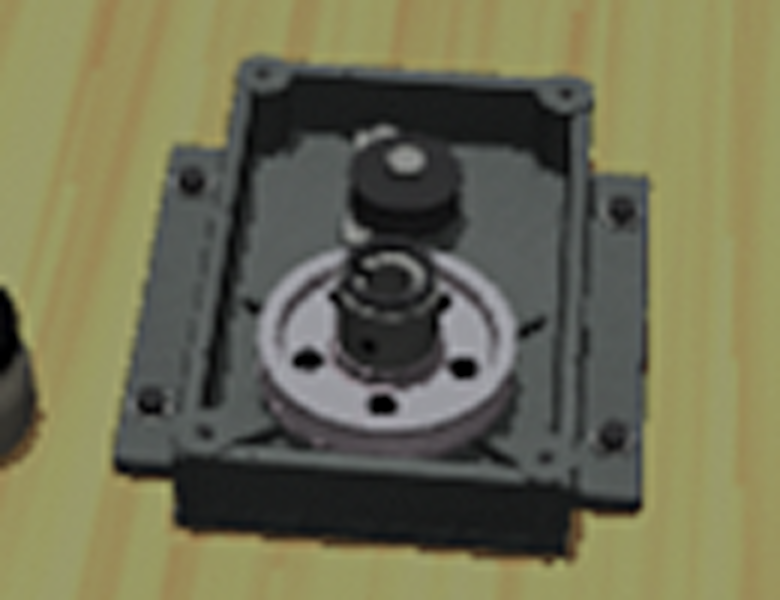

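View pics/b_t1.png

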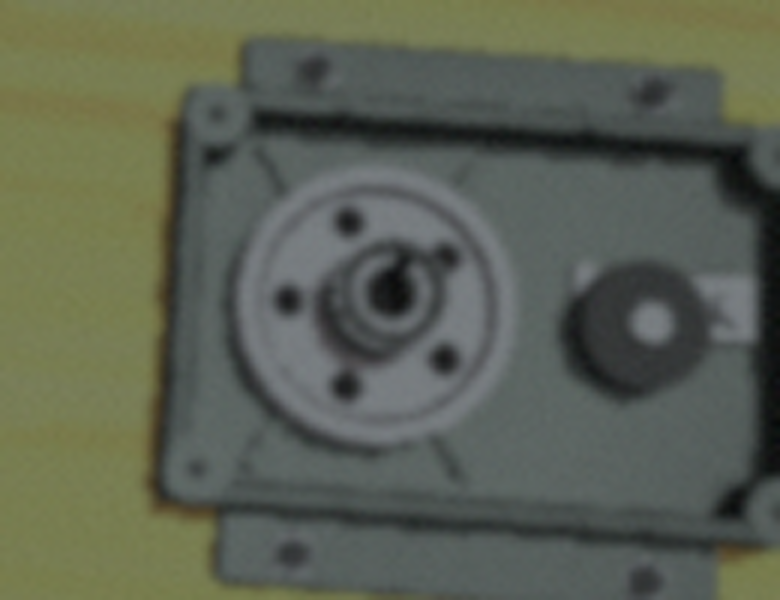

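View pics/b_t0.png

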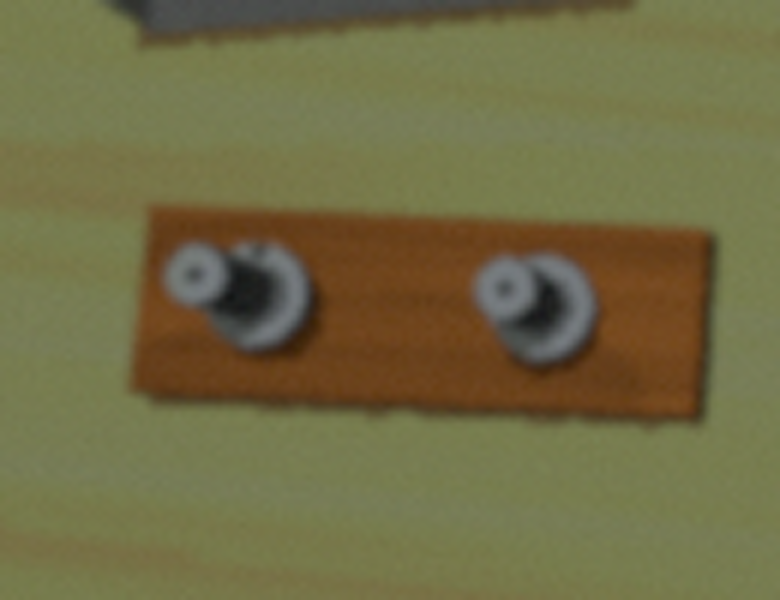

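```bash
cat > c.py <<'E'
from h import *
s=cam('side');t=cam('top')
def u(c,x): return ((x[0]+.5)/6-.5+c[0]-65,(x[1]+.5)/6-.5+c[1]-50)
S0=(356,310);S1=(350,172);T0=(225,238);T1=(386,232)
sp=tri([(s,u(S0,(337,390))),(t,u(T0,(258,250)))]);print('spot',sp.round(4),atz(s,u(S0,(337,390)),.068).round(4),atz(t,u(T0,(258,250)),.068).round(4))
print('top', atz(s,u(S0,(396,299)),.134).round(4),atz(t,u(T0,(196,274)),.134).round(4))
print('ptop', atz(t,u(T0,(505,289)),.134).round(4))
print('hub', atz(s,u(S1,(387,282)),.075).round(4),atz(t,u(T1,(393,290)),.075).round(4))
print('kw', atz(s,u(S1,(355,262)),.075).round(4),atz(t,u(T1,(404,263)),.075).round(4))
# housing long axis from corners z .046
print('corners',[atz(t,u(T1,x),.046).round(4) for x in [(218,115),(196,468)]])
E
python3 c.py
```

```text
spot [0.514  0.3352 0.0712] [0.5133 0.3337 0.068 ] [0.5152 0.3362 0.068 ]
top [0.4969 0.3338 0.134 ] [0.4984 0.3346 0.134 ]
ptop [0.5046 0.225  0.134 ]
hub [ 0.5545 -0.0815  0.075 ] [ 0.5569 -0.083   0.075 ]
kw [ 0.5691 -0.0916  0.075 ] [ 0.5676 -0.0864  0.075 ]
corners [array([ 0.6237, -0.0131,  0.046 ]), array([ 0.4839, -0.0166,  0.046 ])]
```

```bash
cat > d.py <<'E'
from h import *
p=cam('wrist');print(np.array(p['T_tool_cam']).round(3));print(np.array(p['intrinsics']).round(0))
o,R=st();print(np.round(o['joints'],2))
def go(R,p,tgt,ang):
    d=R.T@(np.array(tgt)-p); a=np.arctan2(R[1,0],R[0,0]); print('shift cm',(d*100).round(2),'yaw',round(a-ang,3))
go(R,o['tcp_pos'],[.56,-.2,.24],1.57)
E
python3 d.py
```

```text
[[ 0.001 -0.945 -0.328  0.086]
 [ 1.     0.001  0.001  0.001]
 [-0.001 -0.328  0.945 -0.135]
 [ 0.     0.     0.     1.   ]]
[[309.   0. 326.]
 [  0. 309. 200.]
 [  0.   0.   1.]]
t 1.9 p [ 0.2051 -0.6431  0.2393] F [-0.6 -0.5 -0.5] M [-0.   -0.   -0.01] w 0.0855
toolx [0.953 0.304 0.   ] z [ 0. -0. -1.]
[ 1.15  0.48  0.02  1.56 -0.01  1.11 -0.08]
shift cm [ 47.27 -31.43  -0.07] yaw -1.261
```

Request:
carry_out(series="4.5 -3.6 0 -0.18 1; 5.1 -2.7 0 -0.18 1; 5.5 -1.8 0 -0.18 1; 5.7 -0.8 0 -0.18 1; 5.8 0.3 0 -0.18 1; 5.6 1.3 0 -0.18 1; 5.3 2.3 0 -0.18 1; 4.8 3.2 0 0 1")

```text
clock: 2.9
tcp_pos: [0.4627, -0.2578, 0.2397]
orientation: [2.221, 2.22, 0.0]
contact_force: [1.8, -0.9, -0.7]
grip_width: 0.0854
```

Request:
carry_out(series="4.8 3.2 0 0 1; 4.8 3.2 0 0 1; 4.8 3.2 0 0 1; 0 0 0 0 1; 0 0 0 0 1")

```text
clock: 3.52
tcp_pos: [0.5579, -0.116, 0.2391]
orientation: [2.224, 2.219, -0.001]
contact_force: [0.1, -0.8, -0.6]
grip_width: 0.0856
```

```bash
cat > e.py <<'E'
from h import *
o,R=st();print(np.round(o['joints'],2))
p=cam('wrist')
m=spotter.mark_of(p,'hub_mouth');print([(np.round(x['uv'],1),round(x['confidence'],2)) for x in m[:3]])
uv=m[0]['uv'] if m else proj(p,[.556,-.082,.075])[0]
print('hub',atz(p,uv,.075).round(4))
c=np.round(uv).astype(int);print(c)
cv2.imwrite('pics/e_w.png',p['color'])
im=p['color'][max(0,c[1]-50):c[1]+50,max(0,c[0]-65):c[0]+65]
cv2.imwrite('pics/e_wz.png',cv2.resize(im,None,fx=6,fy=6,interpolation=cv2.INTER_CUBIC))
np.savez('e.npz',**{k:np.array(p[k]) for k in ['intrinsics','D','R','t']},c=c)
E
python3 e.py
```

```text
t 3.525 p [ 0.5579 -0.116   0.2391] F [ 0.1 -0.8 -0.6] M [-0.    0.04 -0.07] w 0.0856
toolx [ 0.002  1.    -0.001] z [-0.001 -0.001 -1.   ]
[ 0.48  0.35 -0.48  1.79  0.18  1.05 -0.07]
[(array([320.8, 149. ]), 0.95)]
hub [ 0.5547 -0.0833  0.075 ]
[321 149]
```

View pics/e_w.png

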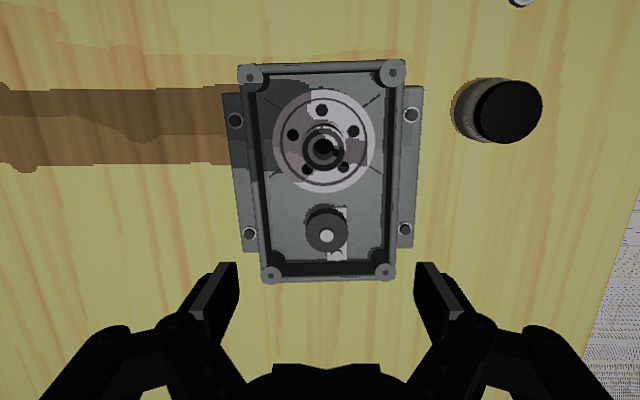

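View pics/e_wz.png

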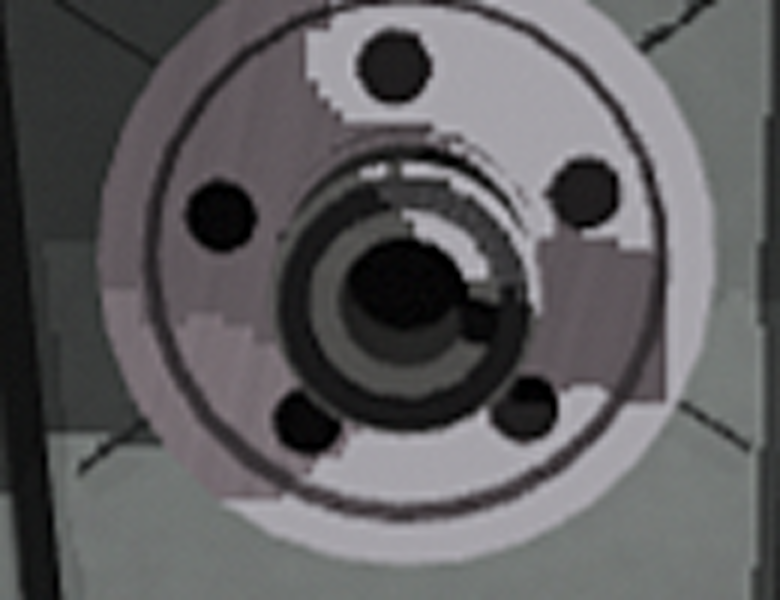

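```bash
cat > f.py <<'E'
from h import *
d=np.load('e.npz');p={k:d[k] for k in d}
img=cv2.imread('pics/e_w.png')
c=(322,150);w,h=26,20;k=15
crop=img[c[1]-h:c[1]+h,c[0]-w:c[0]+w]
g=np.clip(255*(crop/255.)**.5,0,255).astype(np.uint8)
outs=[]
for cx,cy,a in [(None,)*3,(.5547,-.0833,-.2)]:
    v=cv2.resize(g,None,fx=k,fy=k,interpolation=cv2.INTER_CUBIC)
    if cx:
        def dr(X,col):
            u=proj(p,X);u=((u-[c[0]-w,c[1]-h]+.5)*k).astype(int);cv2.polylines(v,[u],True,col,1)
        th=np.linspace(0,6.28,60)
        for rad,z,col in [(.0106,.075,(0,255,0)),(.022,.075,(255,255,0)),(.015,.0805,(0,128,255)),(.020,.0805,(0,128,255))]:
            dr(np.c_[cx+rad*np.cos(th),cy+rad*np.sin(th),0*th+z],col)
        for a,col in [(-.2,(0,0,255)),(-.45,(255,0,255))]:
            e=np.array([np.cos(a),np.sin(a)]);n=np.array([-e[1],e[0]])
            dr([[*(np.array([cx,cy])+e*q+n*s*.00375),.075] for q,s in [(.010,1),(.016,1),(.016,-1),(.010,-1)]],col)
    outs.append(v)
cv2.imwrite('pics/f0.png',outs[0]);cv2.imwrite('pics/f1.png',outs[1])
E
python3 f.py
```

```text
(no output)
```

View pics/f0.png

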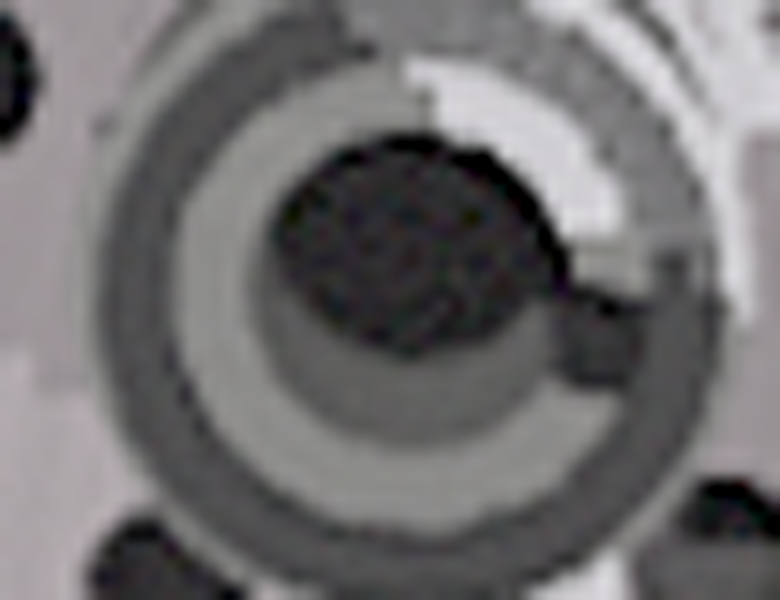

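View pics/f1.png

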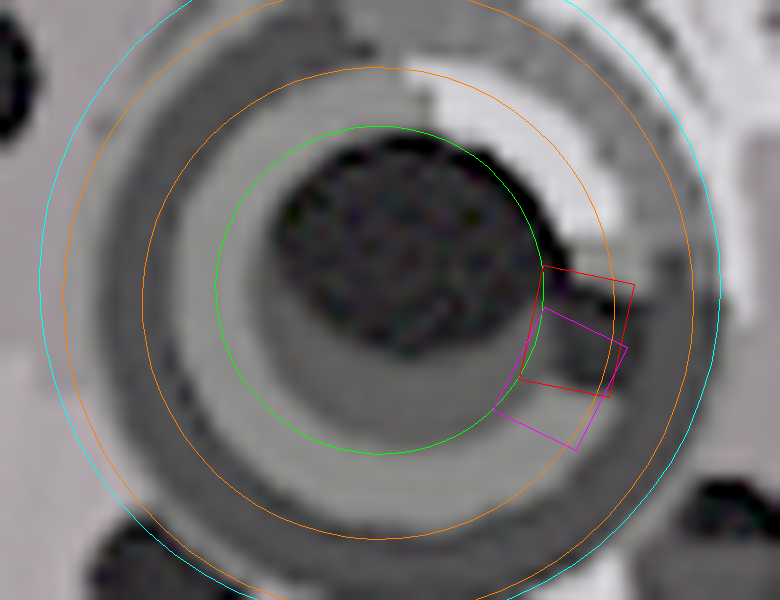

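The wrist view shows the bore centre near (322,149), about (0.556,-0.083) in the world, with the keyway pointing about -0.25 rad. Next I look at the arbor from above.

Request:
carry_out(series="6 -0.8 0 0 1; 6 -0.9 0 0 1; 6 -0.9 0 0 1; 6 -0.9 0 0 1; 6 -0.9 0 0 1; 6 -0.9 0 0 1; 6 -0.7 0 0 1; 0 0 0 0 1")

```text
clock: 4.62
tcp_pos: [0.4972, 0.3092, 0.2397]
orientation: [-2.215, -2.225, -0.003]
contact_force: [1.5, -0.9, 0.3]
grip_width: 0.0852
```

```bash
cat > g.py <<'E'
from h import *
o,R=st();print(np.round(o['joints'],2))
p=cam('wrist')
for n in ['arbor_grip','arbor','plain_arbor']:
    m=spotter.mark_of(p,n);print(n,[(np.round(x['uv'],1),round(x['confidence'],2)) for x in m[:3]])
print(proj(p,[.4975,.334,.134]),proj(p,[.4975,.334,.101]))
cv2.imwrite('pics/g_w.png',p['color'])
np.savez('g.npz',**{k:np.array(p[k]) for k in ['intrinsics','D','R','t']})
c=np.round(proj(p,[.4975,.334,.1])[0]).astype(int);c=[int(np.clip(c[0],65,575)),int(np.clip(c[1],50,350))];print(c)
im=p['color'][c[1]-50:c[1]+50,c[0]-65:c[0]+65]
cv2.imwrite('pics/g_wz.png',cv2.resize(im,None,fx=6,fy=6,interpolation=cv2.INTER_CUBIC))
E
python3 g.py
```

```text
t 4.625 p [0.4972 0.3092 0.2397] F [ 1.5 -0.9  0.3] M [-0.01 -0.02  0.01] w 0.0852
toolx [-0.004  1.     0.003] z [-0.     0.003 -1.   ]
[-0.16  0.4  -0.64  1.74  0.26  1.08 -0.89]
arbor_grip [(array([327.1, 161.2]), 0.57)]
arbor [(array([330.1, 148.4]), 0.73)]
plain_arbor [(array([330.6, 233.8]), 0.8)]
[[324.28015346 171.85880105]] [[324.4631271  163.08257413]]
[324, 163]
```

View pics/g_w.png

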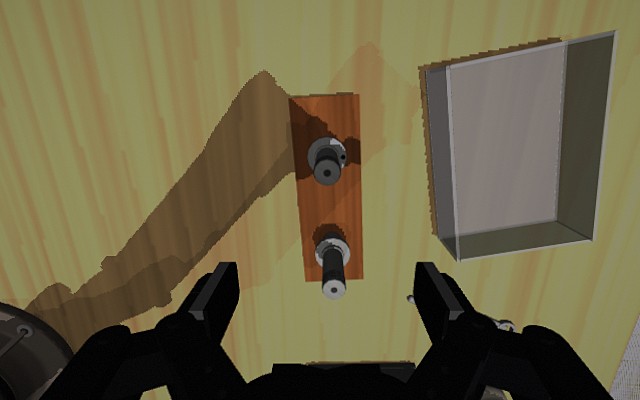

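View pics/g_wz.png

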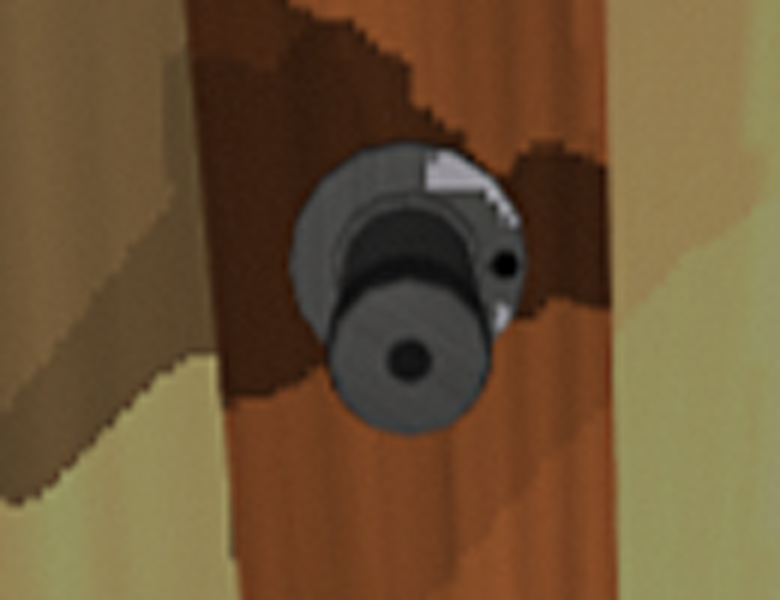

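The wrist view shows the keyed arbor with its spot at (343,157), shank top at (327,172), and the plain one below at (334,290).

```bash
cat > i.py <<'E'
from h import *
d=np.load('g.npz');p={k:d[k] for k in d}
u=lambda x:((x[0]+.5)/6-.5+324-65,(x[1]+.5)/6-.5+163-50)
a=atz(p,u((410,355)),.134);s=atz(p,u((504,264)),.068);f=atz(p,u((408,257)),.068)
print(a.round(4),s.round(4),f.round(4)); e=s-f;print(np.arctan2(e[1],e[0]),np.linalg.norm(e)); e=s-a;print(np.arctan2(e[1],e[0]))
E
python3 i.py
```

```text
[0.4996 0.3341 0.134 ] [0.5155 0.3336 0.068 ] [0.4995 0.3347 0.068 ]
-0.06820787830522336 0.01608667845963944
-0.032865389756005364
```

Request:
carry_out(series="2.5 0.15 0 0 1; 0 0 4 0 1; 0 0 4 0 1; 0 0 3.5 0 1; 0 0 2.5 0 1; 0 0 1 0 1; 0 0 0 0 1; 0 0 0 0 1", grip_force=70)

```text
clock: 5.82
tcp_pos: [0.5015, 0.3298, 0.0905]
orientation: [2.224, 2.218, 0.003]
contact_force: [-0.5, 0.7, 0.0]
grip_width: 0.0855
```

```bash
cat > j.py <<'E'
from h import *
import sys
o,R=st()
p=cam('wrist');cv2.imwrite(f'pics/{sys.argv[1]}.png',p['color'])
np.savez(sys.argv[1]+'.npz',**{k:np.array(p[k]) for k in ['intrinsics','D','R','t']})
E
python3 j.py j_w
```

```text
t 5.825 p [0.5015 0.3298 0.0905] F [-0.5  0.7  0. ] M [0.02 0.02 0.03] w 0.0855
toolx [0.003 1.    0.001] z [ 0.002  0.001 -1.   ]
```

View pics/j_w.png

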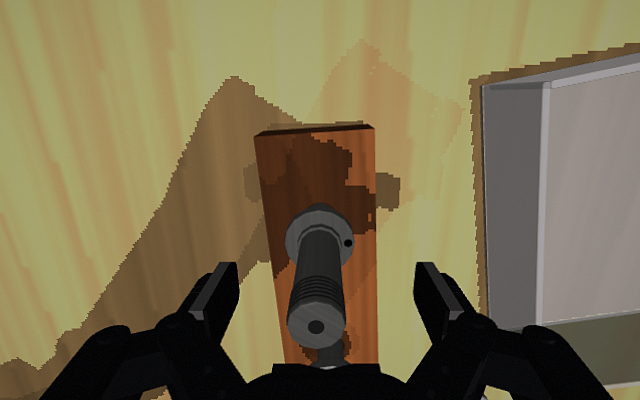

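```bash
cat > k.py <<'E'
from h import *
d=np.load('j_w.npz');p={k:d[k] for k in d}
o,R=st();print(np.round(o['joints'],3))
a=atz(p,(316,326.5),.134);s=atz(p,(348,243),.068);f=atz(p,(319.5,237),.068)
for X in (a,s,f): print(X.round(4),'tool',(R.T@(X-o['tcp_pos'])).round(4))
E
python3 k.py
```

```text
t 5.875 p [0.5014 0.3299 0.0906] F [ 0.5 -0.5  0.1] M [0.01 0.04 0.06] w 0.0852
toolx [0.003 1.    0.001] z [ 0.002  0.001 -1.   ]
[-0.266  0.595 -0.562  1.83   0.416  0.834 -1.038]
[0.4995 0.3336 0.134 ] tool [ 0.0036 -0.0018 -0.0434]
[0.5158 0.3336 0.068 ] tool [0.0036 0.0143 0.0226]
[0.4997 0.3374 0.068 ] tool [ 0.0074 -0.0018  0.0226]
```

Request:
carry_out(series="0.4 -0.2 0 0 1; 0 0 0 0 1; 0 0 0 0 0.3; 0 0 0 0 0.2; 0 0 0 0 0.1; 0 0 0 0 0; 0 0 0 0 0; 0 0 0 0 0", grip_force=70)

```text
clock: 6.88
tcp_pos: [0.4985, 0.3337, 0.0894]
orientation: [2.224, 2.219, -0.0]
contact_force: [-0.9, 0.0, 2.4]
grip_width: 0.0206
```

```bash
python3 j.py l_w
```

```text
t 6.875 p [0.4985 0.3337 0.0894] F [-0.9  0.   2.4] M [-0.16  0.37  0.01] w 0.0206
toolx [ 0.002  1.    -0.   ] z [-0. -0. -1.]
```

View pics/l_w.png

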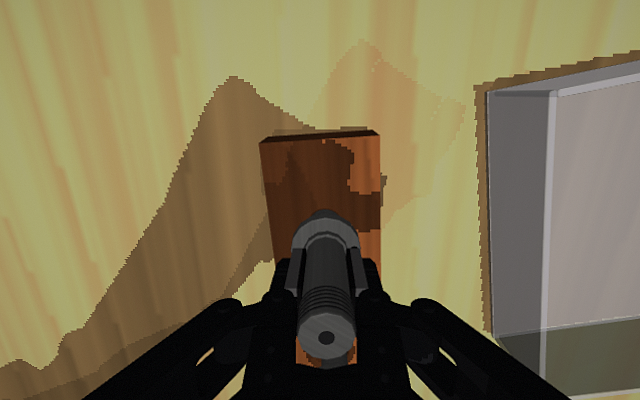

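Request:
carry_out(series="0 0 -0.5 0 0; 0 0 -1.5 0 0; 0 0 -3 0 0; 0 0 -4 0 0; 0 0 -4 0 0; 0 0 -2.5 0 0; 0 0 0 0 0; 0 0 0 0 0")

```text
clock: 7.92
tcp_pos: [0.4981, 0.333, 0.2433]
orientation: [2.224, 2.219, -0.003]
contact_force: [0.9, -0.0, -3.3]
grip_width: 0.0204
```

```bash
python3 j.py m_w
```

```text
t 7.925 p [0.4981 0.333  0.2433] F [ 0.9 -0.  -3.3] M [ 0.02 -0.03 -0.02] w 0.0204
toolx [ 0.002  1.    -0.001] z [-0.001 -0.001 -1.   ]
```

View pics/m_w.png

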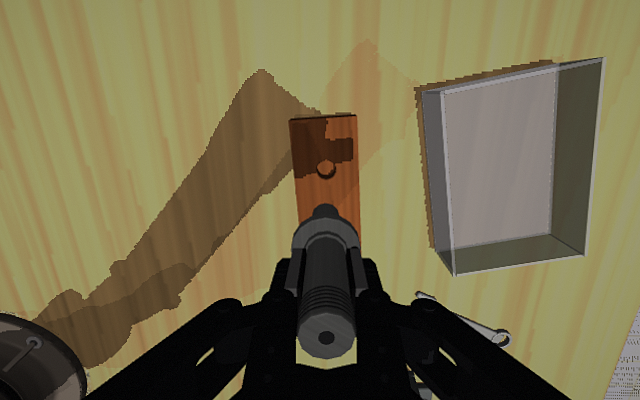

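```bash
cat > n.py <<'E'
from h import *
d=np.load('m_w.npz');p={k:d[k] for k in d}
img=cv2.imread('pics/m_w.png');cv2.imwrite('pics/n.png',cv2.resize((255*(img[180:380,230:430]/255.)**.5).astype(np.uint8),None,fx=3,fy=3,interpolation=cv2.INTER_CUBIC))
o=r.get_obs();R=Ro.from_rotvec(o['orientation']).as_matrix()
for uv,tz in [((327,337),-.044),((325,245),.022),]:
    X=atz(p,uv,o['tcp_pos'][2]-tz);print((R.T@(X-o['tcp_pos'])).round(4))
print(proj(p,o['tcp_pos']+np.array([[0,0,-.078],[0,0,.044],[0,0,-.022]])))
E
python3 n.py
```

```text
[-0.0008  0.0022 -0.044 ]
[0.0027 0.0014 0.022 ]
[[323.45322966 212.9724628 ]
 [320.67252001 335.4548477 ]
 [322.63180626 249.20956142]]
```

View pics/n.png

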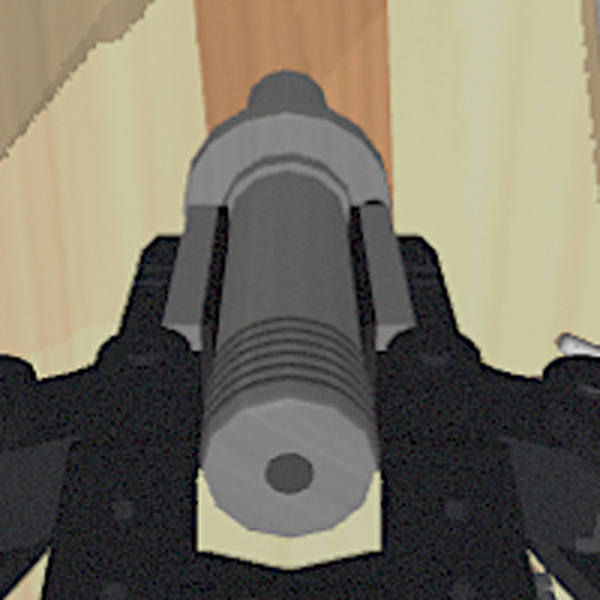

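Request:
carry_out(series="-5 0.7 0 0 0; -6 0.8 0 0 0; -6 0.9 0 0 0; -6 0.8 0 0 0; -6 0.8 0 0 0; -6 0.9 0 0 0; -4.6 0.9 0 0 0; -2 0 0 0 0")

```text
clock: 8.98
tcp_pos: [0.5551, -0.0863, 0.2426]
orientation: [-2.228, -2.213, 0.004]
contact_force: [-0.3, -0.3, -4.0]
grip_width: 0.0206
```

Request:
carry_out(series="0 0 2.5 0 0; 0 0 2.5 0 0; 0 0 0 0 0; 0 0 0 0 0")

```text
clock: 9.48
tcp_pos: [0.556, -0.0817, 0.1947]
orientation: [-2.222, -2.22, -0.001]
contact_force: [-0.4, -0.6, -2.3]
grip_width: 0.021
```

```bash
cat > q.py <<'E'
from h import *
import sys
n=sys.argv[1]
o,R=st();print(np.round(o['joints'],2))
s=cam('side');t=cam('top');w=cam('wrist')
cs=(350,160);ct=(380,225);cw=(325,230)
cr=[p['color'][c[1]-50:c[1]+50,c[0]-50:c[0]+50] for p,c in ((s,cs),(t,ct))]
v=[cv2.resize(c,(400,400),interpolation=cv2.INTER_CUBIC) for c in cr]
cv2.imwrite(f'pics/{n}.png',(255*(np.hstack(v)/255.)**.6).astype(np.uint8))
cv2.imwrite(f'pics/{n}w.png',(255*(w['color']/255.)**.6).astype(np.uint8))
g=o['tcp_pos']-.011*R[:,2]; foot=g+.089*R[:,2]
print('foot',foot.round(4))
E
python3 q.py q
```

```text
t 9.475 p [ 0.556  -0.0817  0.1947] F [-0.4 -0.6 -2.3] M [ 0.04 -0.02 -0.01] w 0.021
toolx [0.001 1.    0.   ] z [ 0.  0. -1.]
[ 0.43  0.38 -0.5   1.85  0.22  0.96 -0.16]
foot [ 0.556  -0.0816  0.1167]
```

View pics/q.png

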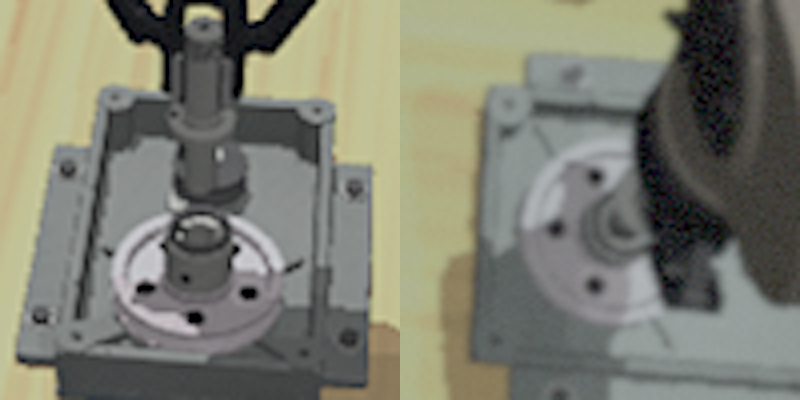

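View pics/qw.png

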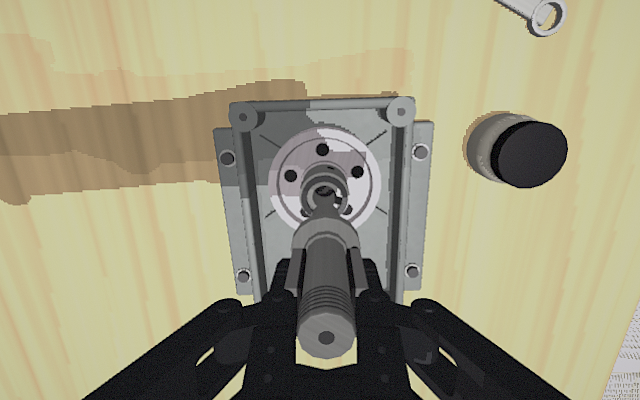

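Request:
carry_out(series="-0.1 0 1.5 0 0; 0 0 1.5 0 0; 0 0 0.7 0 0; 0 0 0.3 0 0; 0 0 0.3 0 0; 0 0 0 0 0")

```text
clock: 10.38
tcp_pos: [0.5558, -0.0834, 0.1513]
orientation: [2.224, 2.219, 0.0]
contact_force: [-0.8, -0.5, -2.5]
grip_width: 0.0204
```

```bash
python3 q.py q2
```

```text
t 10.375 p [ 0.5558 -0.0834  0.1513] F [-0.8 -0.5 -2.5] M [ 0.01 -0.03 -0.01] w 0.0204
toolx [ 0.002  1.    -0.   ] z [ 0. -0. -1.]
[ 0.42  0.44 -0.48  1.89  0.26  0.88 -0.19]
foot [ 0.5558 -0.0834  0.0733]
```

View pics/q2.png

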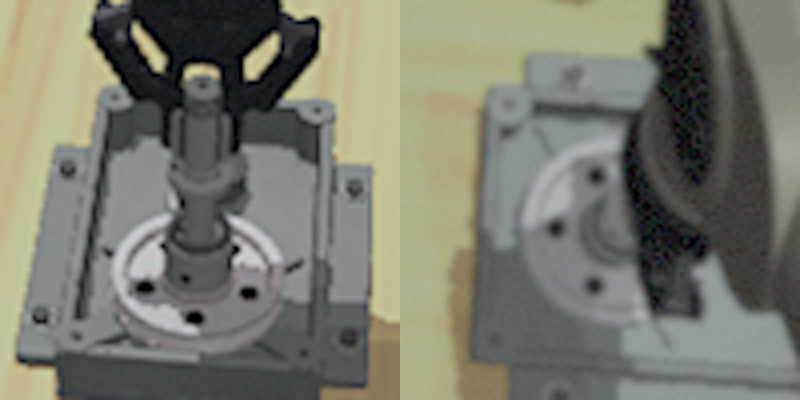

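View pics/q2w.png

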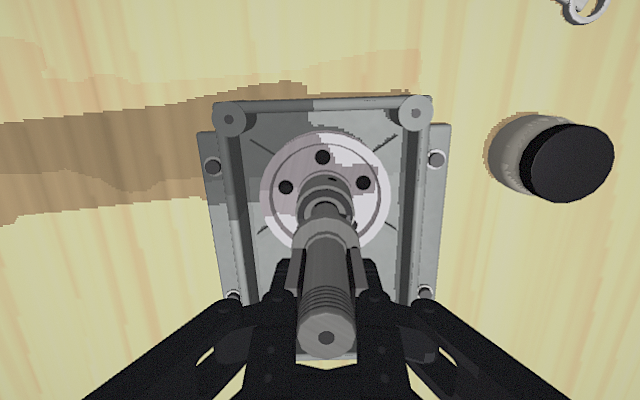

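Both views show the foot over the bore mouth with no side force. I lower it in small steps.

Request:
carry_out(series="0 0 0.2 0 0; 0 0 0.2 0 0; 0 0 0.2 0 0; 0 0 0 0 0")

```text
clock: 11.02
tcp_pos: [0.5556, -0.0834, 0.145]
orientation: [-2.223, -2.219, 0.0]
contact_force: [0.9, -0.4, -3.2]
grip_width: 0.0205
```

Request:
carry_out(series="0 0 0.2 0 0; 0 0 0.2 0 0; 0 0 0.2 0 0; 0 0 0 0 0")

```text
clock: 11.52
tcp_pos: [0.5556, -0.0834, 0.1391]
orientation: [-2.223, -2.219, 0.0]
contact_force: [-0.2, -0.8, -2.4]
grip_width: 0.0204
```

Request:
carry_out(series="0 0 0.3 0 0; 0 0 0.2 0 0; 0 0 0.2 0 0; 0 0 0 0 0")

```text
clock: 12.02
tcp_pos: [0.5556, -0.0834, 0.1321]
orientation: [-2.223, -2.219, 0.0]
contact_force: [0.4, -0.2, -3.7]
grip_width: 0.0208
```

Request:
carry_out(series="0 0 0.1 0 0; 0 0 0.1 0 0; 0 0 0 0 0")

```text
clock: 12.4
tcp_pos: [0.5558, -0.0834, 0.1303]
orientation: [2.224, 2.219, 0.0]
contact_force: [1.0, -1.0, -2.9]
grip_width: 0.0205
```

Request:
carry_out(series="0 0 0.1 0 0; 0 0 0.1 0 0; 0 0 0 0 0")

```text
clock: 12.78
tcp_pos: [0.5561, -0.0837, 0.129]
orientation: [2.223, 2.218, 0.0]
contact_force: [-1.5, -1.2, 4.5]
grip_width: 0.0205
```

Contact: the key rests on the hub's top, with about 7 N. I turn towards the keyway (clockwise from above).

Request:
carry_out(series="0 0 0 0.04 0; 0 0 0 0.04 0; 0 0 0 0.04 0; 0 0 0 0 0")

```text
clock: 13.28
tcp_pos: [0.5553, -0.0836, 0.1278]
orientation: [-2.353, -2.081, 0.002]
contact_force: [-1.0, -2.2, -2.4]
grip_width: 0.0206
```

Request:
carry_out(series="0 0 0 0.04 0; 0 0 0 0.04 0; 0 0 0 0 0")

```text
clock: 13.65
tcp_pos: [0.5557, -0.0831, 0.1282]
orientation: [-2.434, -1.986, -0.0]
contact_force: [-1.0, 0.5, -3.4]
grip_width: 0.0203
```

```bash
python3 j.py s_w
```

```text
t 13.65 p [ 0.5557 -0.0831  0.1282] F [-1.   0.5 -3.4] M [-0.13  0.11 -0.02] w 0.0203
toolx [0.201 0.98  0.   ] z [-0.  0. -1.]
```

Request:
carry_out(series="0 0 0.1 0 0; 0 0 0.1 0 0; 0 0 0 0 0")

```text
clock: 14.08
tcp_pos: [0.5557, -0.0835, 0.1262]
orientation: [-2.434, -1.986, 0.0]
contact_force: [-1.0, -0.9, -2.8]
grip_width: 0.0205
```

```bash
python3 q.py s2
```

```text
t 14.075 p [ 0.5557 -0.0835  0.1262] F [-1.  -0.9 -2.8] M [-0.23  0.03 -0.02] w 0.0205
toolx [0.201 0.98  0.   ] z [-0.  0. -1.]
[ 0.37  0.46 -0.42  1.91  0.25  0.82 -0.39]
foot [ 0.5557 -0.0835  0.0482]
```

View pics/s2.png

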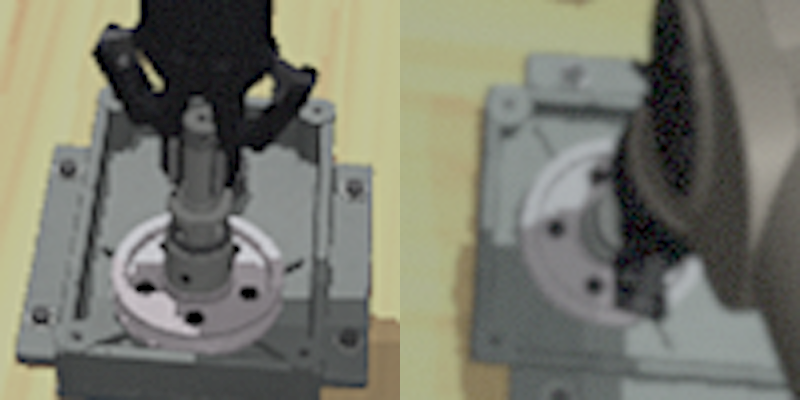

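The arbor goes down freely 3–4 mm past the key's contact height and Mz is near zero, so the key is in the keyway. I keep lowering.

Request:
carry_out(series="0 0 0.3 0 0; 0 0 0.3 0 0; 0 0 0.3 0 0; 0 0 0.3 0 0; 0 0 0 0 0")

```text
clock: 14.85
tcp_pos: [0.5554, -0.0834, 0.1139]
orientation: [-2.434, -1.986, 0.001]
contact_force: [-1.0, -1.6, -3.6]
grip_width: 0.0205
```

Request:
carry_out(series="0 0 0.2 0 0; 0 0 0.2 0 0; 0 0 0 0 0")

```text
clock: 15.22
tcp_pos: [0.5557, -0.0834, 0.1102]
orientation: [-2.434, -1.986, 0.0]
contact_force: [0.3, -1.4, -3.7]
grip_width: 0.0206
```

Request:
carry_out(series="0 0 0.1 0 0; 0 0 0.1 0 0; 0 0 0.1 0 0; 0 0 0 0 0")

```text
clock: 15.72
tcp_pos: [0.556, -0.0835, 0.1077]
orientation: [2.434, 1.986, 0.001]
contact_force: [-1.3, -2.2, 3.7]
grip_width: 0.0201
```

Request:
carry_out(series="0 0 0.1 0 0; 0 0 0.1 0 0; 0 0 0 0 0")

```text
clock: 16.1
tcp_pos: [0.556, -0.0836, 0.1059]
orientation: [2.434, 1.985, 0.0]
contact_force: [-3.4, -2.0, 6.5]
grip_width: 0.0207
```

Request:
carry_out(series="0 0 0.1 0 0; 0 0 0 0 0")

```text
clock: 16.35
tcp_pos: [0.5561, -0.0835, 0.1057]
orientation: [2.434, 1.985, 0.0]
contact_force: [-6.4, -2.2, 15.0]
grip_width: 0.0207
```

Request:
carry_out(series="0 0 0.1 0 0; 0 0 0 0 0")

```text
clock: 16.6
tcp_pos: [0.5562, -0.0835, 0.1057]
orientation: [2.433, 1.985, 0.0]
contact_force: [-8.4, -2.1, 23.7]
grip_width: 0.0204
```

Request:
carry_out(series="0 0 0.1 0 0; 0 0 0 0 0")

```text
clock: 16.85
tcp_pos: [0.5563, -0.0835, 0.1056]
orientation: [2.433, 1.984, -0.0]
contact_force: [-10.9, -1.6, 31.5]
grip_width: 0.0204
```

The spring is solid: z stopped at 0.1057 while force rises about 8 N per mm. I ease the side load a little and check.

Request:
carry_out(series="0 -0.07 -0.05 0 0; 0 0 0 0 0; 0 0 0 0 0")

```text
clock: 17.23
tcp_pos: [0.5562, -0.0835, 0.1057]
orientation: [2.432, 1.984, 0.002]
contact_force: [-8.1, -2.3, 25.7]
grip_width: 0.0203
```

```bash
python3 q.py z
```

```text
t 17.225 p [ 0.5562 -0.0835  0.1057] F [-8.1 -2.3 25.7] M [-0.44  1.94 -0.04] w 0.0203
toolx [ 0.201  0.98  -0.001] z [ 0.003 -0.001 -1.   ]
[ 0.36  0.49 -0.41  1.92  0.27  0.78 -0.4 ]
foot [ 0.5564 -0.0836  0.0277]
```

View pics/z.png

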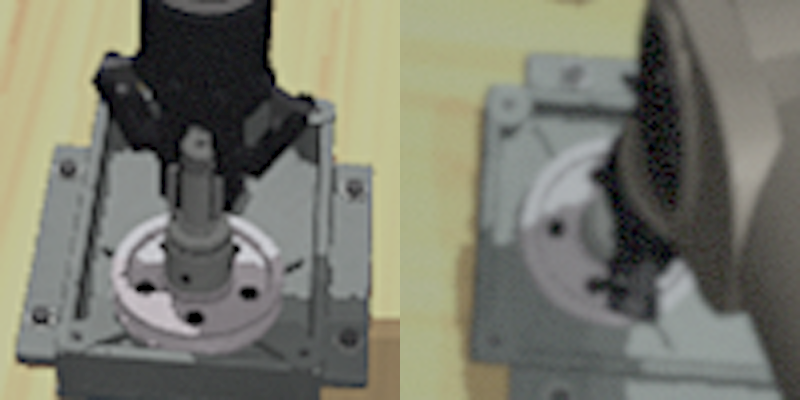

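View pics/zw.png

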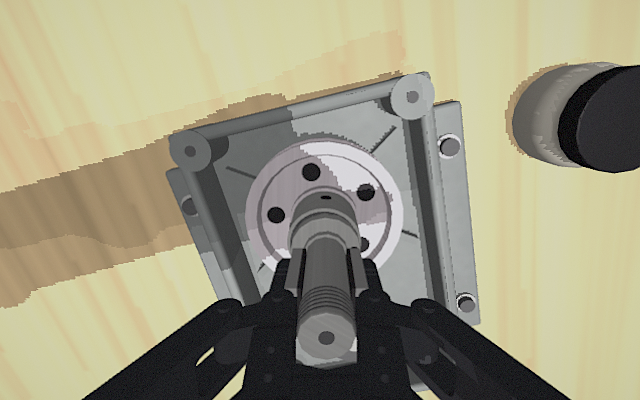

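The flange sits on the hub with no visible gap, at side crop (200,240) and wrist (325,225). The push is a steady 26 N. I hand in.

```bash
python3 -c "
from h import *
st();print(r.hand_in())"
```

```text
t 17.375 p [ 0.5562 -0.0835  0.1057] F [-8.9 -0.9 25.9] M [-0.43  1.92 -0.04] w 0.0206
toolx [ 0.201  0.98  -0.001] z [ 0.003 -0.001 -1.   ]
the job is handed in; nothing more can be done
None
```

The keyed arbor is seated in the pulley with its flange on the flat spring. I handed the job in at 17.4 s, with the gripper still holding it (70 N) and pressing down.

- **Fit:** I took the keyed arbor out of the rack and lowered its foot into the bore until the key touched the hub's top. I then turned it about 0.2 rad clockwise, after which it went down freely.
- **Spring:** Force began about 4 mm before the stop and reached roughly 10 N there, close to the stated 11 N. After that the height held at z = 0.1057 while the force climbed to 31.5 N. I eased it to about 26 N, steady over the last two readings.
- **Last pictures:** They show the flange down on the hub with no visible gap. I moved nothing else on purpose, and the plain arbor was never touched, but I took no final picture of the rack.

**Slight disagreements:**
- A side force of about 9 N and a moment of 1.9 N m remain on the wrist.
- The travel from key contact to the stop came out about 1 mm short of the nominal 24.5 mm. I put that down to reading error, since the spring's own travel matched.
- The cameras differed by about 2 mm on the hub's position.

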